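Start the self-tapping knob screw in the mould-box base

ROBOT

A 7-joint arm with a two-finger parallel gripper is mounted at the origin on the work surface. World frame = base frame: x ahead of the robot, y to its left, z up, the work surface at z = 0. Lengths are in mm, angles in degrees, forces in N, time in s.
With the tool pointing down it reaches from about 400 to 875 mm from the base axis. Payload 6.5 kg.
Tool frame: the origin (TCP) lies at the very end of the fingers, on their centre line; the grasp point (between the pads) lies 19 mm behind it; z points along the fingers, y is the line along which they close (so a half turn about z gives the same grasp; the last joint's range is limited). The gripper opens to 88 mm and grips with 3 to 60 N. Pads are 18 mm wide; open, the fingers measure 123 mm over their backs; the gripper's body (75 mm by 187 mm) begins 45 mm behind the grasp point.
Start: joints at [-71.001, 30.733, -0.252, 88.115, 0.149, 61.152, -4.079], TCP at [251.799, 599.239, 238.716] pointing down, gripper open.
Joint ranges: [-154.64, 154.64], [-21.42, 123.67], [-72.66, 72.17], [13.99, 137.28], [-74.86, 254.86], [10.95, 109.41], [-158.01, 158.01]. Speed limits (degrees/s): [136.94, 136.94, 180, 180, 180, 180, 180].

INTERFACE

Orientations are given as a 3x3 rotation matrix whose columns are the frame's x, y, z axes.
In Python, from cell import manip, jaws, cams, spotter gives the robot as it stands. Calls block until the motion is done:
- manip.reach(position, orientation): joint-space move of the TCP to a pose.
- manip.line_to(position, feed=150, orientation=None): straight line of the TCP; orientation=None keeps the orientation; feed is the mean speed in mm/s.
- manip.move_joints(angles): joint-space move.
- jaws.command_gripper(opening, f_grip=None): opening from 0.0 (shut) to 1.0 (fully open); f_grip is the grip in N (None keeps the last); returns when the fingers have stopped.
- manip.dwell(seconds).
- manip.ik(position, orientation): joint angles nearest the present ones, or None.
- cams.camera(name): name is "scene" or "top"; returns a dict with "img" (480x640x3 uint8, red, green, blue), "K" (3x3 intrinsics, pixels), "view" (4x4, takes a point from world to camera coordinates). Camera axes: x right, y up, looking along -z (the intrinsics and any distortion apply to the point x, -y, -z); pixel columns grow to the right and rows downward; lengths in mm; the calibration is good to about 2 mm. A picture is of the moment at which its call begins. There is no depth.
A pose or a line that the arm cannot do raises manip.PlanningError and nothing moves.
- manip.close_job(): hands the job in; it is judged then, once.
Trained networks look in a picture, given as the dict that the camera call returned (one of the last four; its "shot" number tells which), for a name from the list of things; names that differ only in an ending like _2 or _b are one class to them, and where a whole thing is asked for, a point or a joint stands for the part that bears it (a point fixed in the world has none). Each returns a list of dicts, best first, with "conf" (0 to 1); they miss things now and then, are a little off and sometimes report something else, mostly with a low value. They report only what shows in the picture. A call takes as long as a camera call. They do not tell look-alikes from the thing itself.
- spotter.masks_of(picture, target): "mask" (480x640 bool, what is visible of it) and "rect" ([left, top, right, bottom] in pixels, round what is visible of it).
- spotter.spot_point(picture, target): "uv" ([column, row] in pixels: a listed point, or the origin of a listed thing).
Readings, each from a call of its own:
- manip.current_clock(): time.
- manip.current_joints(): joint angles.
- manip.current_dq(): joint speeds.
- manip.current_tau(): joint torques, N m.
- manip.current_tcp_pos(): TCP position.
- manip.current_orientation(): TCP orientation.
- manip.current_contact_force(): force on the tool from outside, world axes, zero at the start.
- manip.current_wrist_torque(): the same for the moment, N m.
- manip.current_finger_gap(): opening from 0.0 (shut) to 1.0 (fully open).
- manip.current_gripper_force(): force on a finger pad.
Only numpy, scipy, OpenCV 4.12 (cv2) and the standard library are available. Lean on these libraries where they do the work, as an engineer would, in place of code of your own. Each camera call takes 0.05 s, during which the arm holds its last target. There are 200 camera calls.

TASK

Take the orange-knobbed self-tapping screw out of the wooden stand, set it upright in the pilot hole of the steel bracket on the white mould-box board, and push firmly while turning it clockwise so that it cuts its first half turn of thread. Keep the push up as it sinks, but never push with more than 25 N or the board cracks; then let go and leave the screw standing in the hole. Leave the two spare screws and the cup where they are.

Things in the scene. Friction and masses are not known exactly. Their poses are not given: they have to be found in the camera images.
- screw_knob (a point): Orange-knobbed screw: centre of its square knob, 26 x 26 mm across the flats, 24 mm high, white stripe on top along x. Site z points up along the screw; x and y are normal to the flats. Under the knob a round steel shank, 12 mm thick, 45 mm long. 70 g. It stands knob up in one of the stand's three holes (which one varies), the knob's underside 17 mm above the stand's top.
- screw_tip (a point): The rounded tip of the orange-knobbed screw's shank, on its axis, 57 mm below the knob's centre.
- hole (a point): Centre of the mouth of the 15.5 mm wide pilot hole, ringed in black, at the top face of the steel bracket foot (70 x 50 x 3 mm) on the white board; z up, x towards the upright wall, 75 mm away. The screw drops in freely until its tip rests on uncut wood 18 to 30 mm below the mouth; this depth cannot be measured beforehand. From there it must cut.
- thread (a joint): Thread cut so far, in rad of clockwise turn seen from above: 0 at first, half a turn is 3.14, stops at 6.2. A push of 12 N or more makes the screw bite and cut as it turns clockwise, after up to a fifth of a turn without bite; under 8 N it just clicks round. It sinks 1 mm per rad cut, so the push fades unless followed down. Turned anticlockwise under push it unscrews.
- stand: Light wooden block, 55 (x) x 190 (y) x 28 mm high, fixed to the table, origin at the centre of its underside, with three 13 mm through holes at y = -65, 0 and +65 mm in its frame; the three screws stand in them.
- spare_blue_knob (a point): Centre of the knob of a spare screw of the same size with a blue knob, standing in the stand: leave it.
- spare_black_knob (a point): Centre of the knob of a spare screw of the same size with a black knob, standing in the stand: leave it.
- board: The white board, 260 (x) x 200 (y) mm, 37 mm thick, origin at the centre of its underside, with the bracket, a 55 mm high white wall across it and a plaster mould behind the wall. It lies on a 25 mm soft foam pad: pushed, it gives a few mm straight down (roughly 0.25 mm per N), and springs back.
- screw: The orange-knobbed screw, origin at its tip, z up along the shank towards the knob.
- cup_mid (a point): Middle of a white plastic cup, 70 mm wide, 100 mm high, standing on the table: leave it.
Mind the look-alikes: they are no part of the job. What is shaped like the screw but yellow is not meant.

How it is judged:
By the outcome, as a careful person would: the job done as asked, in the order asked, and still so for the second after the job is handed in, with the robot touching nothing.
It also fails if it takes over 72 s, if anything falls off the work surface, if the arm or the gripper's body presses on something with over 40 N, if the wrist force passes 120 N, or if a joint passes its speed limit or range.

## Working session

There is one attempt and no reset: what is moved stays moved. The work goes in short steps, each a Python script; the robot and the scene stay as the last script left them, time stands still between calls to the robot, and variables do not carry over. Pictures are saved under pics/ and viewed, at most 10 in all, crops included, and the job is handed in when it is done.

```bash
mkdir -p pics; ls; cat > h.py <<'E'
import numpy as np, cv2
from cell import manip, jaws, cams, spotter
def save(n,img): cv2.imwrite(f'pics/{n}.png',img[:,:,::-1])
def ray(c,uv):
    d=np.linalg.inv(c['K'])@np.array([uv[0],uv[1],1.]); d=np.array([d[0],-d[1],-d[2]])
    R=c['view'][:3,:3]; t=c['view'][:3,3]; return -R.T@t, R.T@d/np.linalg.norm(d)
def atz(c,uv,z):
    o,d=ray(c,uv); return o+d*(z-o[2])/d[2]
def proj(c,p):
    q=c['view'][:3,:3]@np.array(p,float)+c['view'][:3,3]; w=c['K']@np.array([q[0],-q[1],-q[2]]); return w[:2]/w[2]
def tri(rs):
    A=0;b=0
    for o,d in rs:
        P=np.eye(3)-np.outer(d,d);A=A+P;b=b+P@o
    x=np.linalg.solve(A,b); return x,[float(np.linalg.norm((np.eye(3)-np.outer(d,d))@(x-o))) for o,d in rs]
E
python3 - <<'E'
from h import *
np.set_printoptions(precision=1,suppress=True)
S={n:cams.camera(n) for n in('scene','top')}
for n,c in S.items():
    save(n,c['img']); print(n,{k:(v if k!='img' else 0) for k,v in c.items()})
    for t in ['screw_knob','spare_blue_knob','spare_black_knob','hole','stand','board','cup_mid']:
        print(t,[(np.array(r['uv']),round(r['conf'],2)) for r in spotter.spot_point(c,t)])
print(manip.current_clock())
E
```

```text
pics
scene {'img': 0, 'K': array([[456.4,   0. , 314.9],
       [  0. , 456.4, 241.3],
       [  0. ,   0. ,   1. ]]), 'view': array([[    0.5,     0.8,    -0. ,  -268.2],
       [   -0.7,     0.4,     0.6,   376.7],
       [    0.5,    -0.3,     0.8, -1238.8],
       [    0. ,     0. ,     0. ,     1. ]]), 'shot': 1}
screw_knob [(array([228.2, 297.3]), 0.75), (array([176.1, 279.4]), 0.61)]
spare_blue_knob []
spare_black_knob [(array([206.4, 255.8]), 0.73)]
hole [(array([391. , 165.2]), 0.84)]
stand [(array([213.4, 272.8]), 0.59), (array([185.1, 293.4]), 0.4)]
board [(array([412.9, 193.2]), 0.74)]
cup_mid [(array([305.3, 313.6]), 0.96)]
top {'img': 0, 'K': array([[585.2,   0. , 323.6],
       [  0. , 585.2, 237.2],
       [  0. ,   0. ,   1. ]]), 'view': array([[  -0. ,   -1. ,    0. ,  -38.3],
       [   1. ,   -0. ,    0.2, -618.5],
       [  -0.2,    0. ,    1. , -857.9],
       [   0. ,    0. ,    0. ,    1. ]]), 'shot': 2}
screw_knob [(array([488.9, 291.3]), 0.86), (array([444.3, 232.9]), 0.69)]
spare_blue_knob [(array([415.3, 313. ]), 0.6)]
spare_black_knob [(array([451.4, 300.1]), 0.61)]
hole [(array([169. , 300.1]), 0.73)]
stand [(array([442.5, 302.6]), 0.92)]
board [(array([171.3, 263.4]), 0.85)]
cup_mid [(array([382.4, 176.4]), 0.94)]
0.8
```

View pics/scene.png

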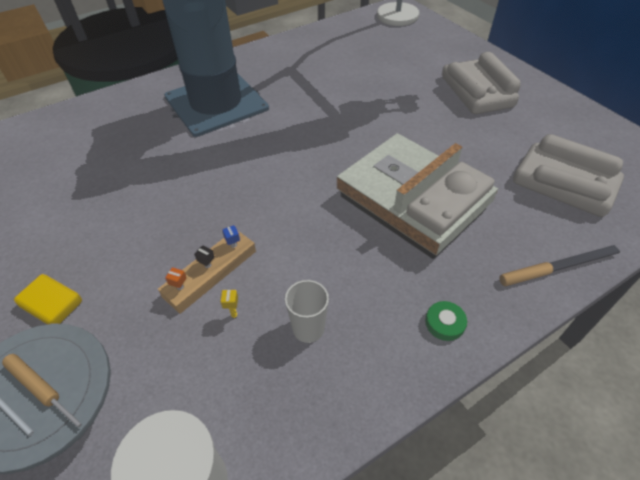

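View pics/top.png

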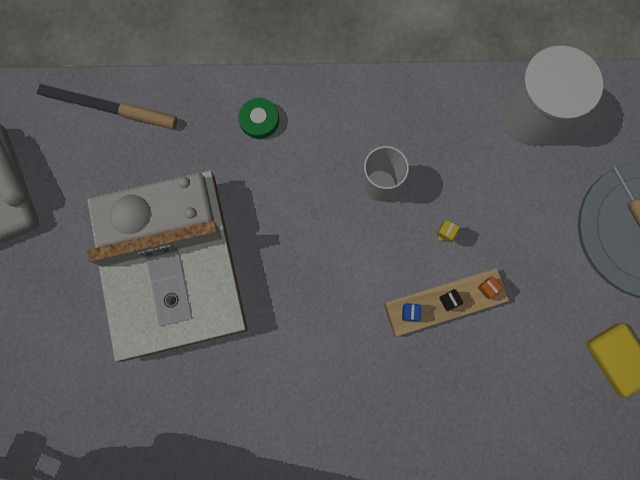

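Candidates for the screw:
- Orange, in the stand's end hole: top (490,288), scene (176,276).
- Yellow look-alike, loose on the table: top (448,231), scene (230,298).
- Black spare: top (451,300).
- Blue spare: top (411,313).

I choose the orange one. The pilot hole shows at top (171,300), scene (393,167). Next I measure both accurately.

```bash
cat > m.py <<'E'
from h import *
np.set_printoptions(precision=1,suppress=True)
S={n:cams.camera(n) for n in('scene','top')}
crops=[]
rk=[];rh=[]
for n,c in S.items():
    im=c['img']; u,v=(176,276) if n=='scene' else (490,288)
    hsv=cv2.cvtColor(im,cv2.COLOR_RGB2HSV)
    m=((hsv[:,:,0]<12)&(hsv[:,:,1]>150)&(hsv[:,:,2]>90)).astype(np.uint8)
    w=np.zeros_like(m); w[v-20:v+20,u-20:u+20]=1; m=cv2.morphologyEx(m*w,cv2.MORPH_CLOSE,np.ones((5,5)))
    cs,_=cv2.findContours(m,cv2.RETR_EXTERNAL,cv2.CHAIN_APPROX_NONE); k=max(cs,key=cv2.contourArea)
    M=cv2.moments(m,True); cen=np.array([M['m10'],M['m01']])/M['m00']; print(n,'knob centroid',cen,M['m00'],'spot',[ (r['uv'],r['conf']) for r in spotter.spot_point(c,'screw_knob')])
    rk.append(ray(c,cen))
    hu=[np.array(r['uv']) for r in spotter.spot_point(c,'hole')][:1]; print('hole',hu)
    if hu: rh.append(ray(c,hu[0]))
    if n=='top':
        wm=cv2.dilate(m,np.ones((3,3)))*((hsv[:,:,1]<90)&(hsv[:,:,2]>140))
        ys,xs=np.nonzero(wm); P=np.array([atz(c,(x,y),69)[:2] for x,y in zip(xs,ys)]); 
        _,s,V=np.linalg.svd(P-P.mean(0)); print('stripe n',len(P),P.mean(0),'yaw',np.degrees(np.arctan2(V[0][1],V[0][0])),s)
    else: pass
    print('hole@65',[atz(c,h,65) for h in hu],'knob@57',atz(c,cen,57))
    for (a,b) in ((u,v),hu[0].astype(int) if hu else (300,200)):
        crops.append(cv2.resize(im[b-25:b+25,a-30:a+30],(400,300),interpolation=cv2.INTER_CUBIC))
print('tri knob',tri(rk)); 
if len(rh)>1: print('tri hole',tri(rh))
save('crop1',np.vstack([np.hstack(crops[:2]),np.hstack(crops[2:])]))
E
python3 m.py
```

```text
scene knob centroid [175.5 277. ] 236.0 spot [([230.6, 298.4], 0.93), ([177.4, 278.7], 0.76)]
hole [array([392.8, 166.2])]
hole@65 [array([518.7, 188.3,  65. ])] knob@57 [ 532.7 -306.2   57. ]
top knob centroid [488.9 287.8] 46.0 spot [([446.8, 230.1], 0.63), ([489.1, 287.9], 0.54)]
hole [array([170.5, 297.1])]
stripe n 3 [ 535.5 -307.5] yaw -142.0334360828864 [12.2  0.1]
hole@65 [array([527.4, 187.7,  65. ])] knob@57 [ 534.2 -305.    57. ]
tri knob (array([ 533.9, -305.5,   57.9]), [0.7868361071166611, 0.786836107116757])
tri hole (array([525.6, 184. ,  72.7]), [1.8458299177631017, 1.8458299177631146])
```

View pics/crop1.png

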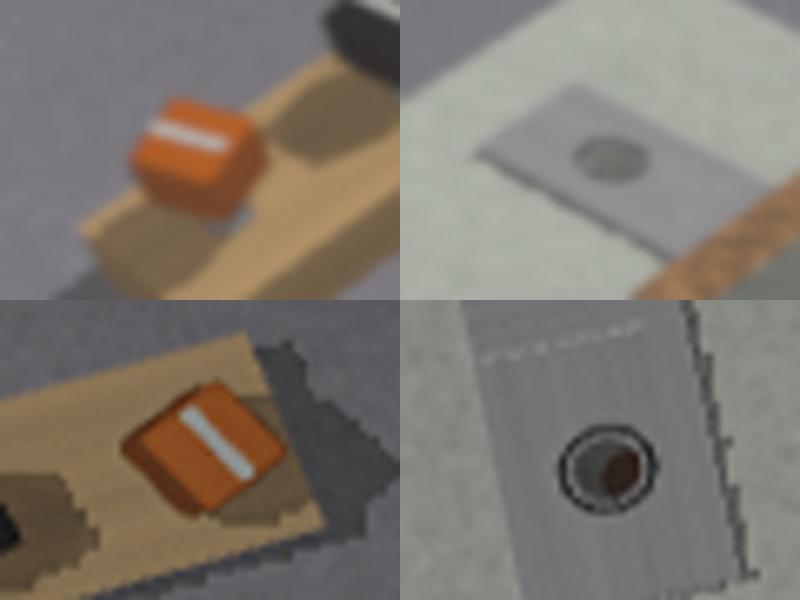

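The crop shows the orange knob with its white stripe: top face centre at top ≈(491.2,284.6), stripe running from (487.3,279.0) to (496.7,288.8). The hole's black ring is centred at top ≈(170.7,297.0), scene ≈(393.3,164.5).

```bash
python3 - <<'E'
from h import *
np.set_printoptions(precision=1,suppress=True)
T=cams.camera('top');S=cams.camera('scene')
a,b=atz(T,(487.3,279.),69),atz(T,(496.7,288.8),69)
print('stripe',a,b,np.degrees(np.arctan2(*(a-b)[[1,0]])))
print('top centre',atz(T,(491.2,284.6),69))
fc=lambda x,y:(146+x/6.667-.5,251+y/6.667-.5)
# scene face corners crop px
C=[atz(S,fc(*p),69) for p in((180,98),(262,135),(212,182),(132,150))]
print('scene face',np.mean(C,0)); print(np.array(C))
print('hole top/scene @65',atz(T,(170.7,297),65),atz(S,(393.3,164.5),65))
print('hole tri',tri([ray(T,(170.7,297)),ray(S,(393.3,164.5))]),'knobtri',tri([ray(T,(491.2,284.6)),ray(S,fc(196,141))]))
# fore-aft: stand holes and bracket corners
print('cup',tri([ray(T,(382.4,176.4)),ray(S,(305.3,313.6))])[0])
for nm in('spare_black_knob','spare_blue_knob'):
    print(nm,[atz(T,r['uv'],57) for r in spotter.spot_point(T,nm)[:1]],[atz(S,r['uv'],57) for r in spotter.spot_point(S,nm)[:1]])
# bracket direction from crop edges (bottom-right crop) left edge (475,370)->(520,590), right (690,310)->(745,575)
g=lambda x,y:atz(T,(140+(x-400)/6.667-.5,272+(y-300)/6.667-.5),65)
for p,q in(((475,370),(520,590)),((690,310),(745,575))):
    d=g(*p)-g(*q);print('bracket x yaw',np.degrees(np.arctan2(d[1],d[0])))
print('R0',manip.current_orientation())
E
```

```text
stripe [ 546.5 -300.1   69. ] [ 531.1 -313.4   69. ] 40.951685752190706
top centre [ 537.7 -305.4   69. ]
scene face [ 530.9 -303.3   69. ]
[[ 515.2 -301.8   69. ]
 [ 538.5 -288.    69. ]
 [ 545.6 -304.6   69. ]
 [ 524.5 -318.6   69. ]]
hole top/scene @65 [527.5 187.4  65. ] [515.  192.5  65. ]
hole tri (array([525.8, 183.4,  77.5]), [0.8993132559666867, 0.8993132559666878]) knobtri (array([ 536.8, -303.5,   76.2]), [0.19216506410186537, 0.1921650641020439])
cup [ 718.2 -148.2   52.6]
spare_black_knob [array([ 511.9, -243.9,   57. ])] [array([ 520.2, -243.3,   57. ])]
spare_blue_knob [array([ 497.5, -187.5,   57. ])] [array([ 507.6, -183. ,   57. ])]
bracket x yaw 13.678001265984756
bracket x yaw 13.216651803719545
R0 [[-0.9  0.4  0. ]
 [ 0.4  0.9 -0. ]
 [-0.  -0.  -1. ]]
```

My crop's vertical scale is 6, not 6.667, so I'll redo it.

```bash
python3 - <<'E'
from h import *
np.set_printoptions(precision=1,suppress=True)
T=cams.camera('top');S=cams.camera('scene')
def mk(c,u0,v0,ox,oy): return lambda x,y:(u0+(x-ox)/6.667-.5,v0+(y-oy)/6-.5)
sk=mk(S,146,251,0,0);sh=mk(S,362,141,400,0);tk=mk(T,460,263,0,300);th=mk(T,140,272,400,300)
a,b=atz(T,tk(185,410),69),atz(T,tk(248,475),69)
print('stripe yaw',np.degrees(np.arctan2(*(a-b)[[1,0]])),np.linalg.norm(a-b))
C=np.array([atz(T,tk(*p),69) for p in((215,383),(285,447),(203,512),(135,447))]);print('top face',C.mean(0));print(C)
for i in range(4): d=C[(i+1)%4]-C[i];print(np.degrees(np.arctan2(d[1],d[0])),np.linalg.norm(d))
C=np.array([atz(S,sk(*p),69) for p in((180,98),(262,135),(212,182),(132,150))]);print('scene face',C.mean(0))
for i in range(4): d=C[(i+1)%4]-C[i];print(np.degrees(np.arctan2(d[1],d[0])),np.linalg.norm(d))
a,b=atz(S,sk(150,128),69),atz(S,sk(228,147),69);print('scene stripe yaw',np.degrees(np.arctan2(*(a-b)[[1,0]])))
print('hole',th(608,470),atz(T,th(608,470),65),sh(612,160),atz(S,sh(612,160),65),tri([ray(T,th(608,470)),ray(S,sh(612,160))]))
E
```

```text
stripe yaw 38.10557792978182 21.538922412156644
top face [ 534.  -304.7   69. ]
[[ 550.5 -307.2   69. ]
 [ 533.7 -322.2   69. ]
 [ 517.4 -302.    69. ]
 [ 534.3 -287.5   69. ]]
-138.33749030071806 22.449223170812992
128.93168102605856 25.94477374092703
40.55050817048107 22.238554963061503
-50.63237614360841 25.504184748324143
scene face [ 535.7 -305.1   69. ]
28.692451528755587 27.819157208456858
-63.544175499458134 19.183131431059614
-148.37088675747324 25.852382006586392
122.18874159850199 20.531199564107176
scene stripe yaw -139.82150202676337
hole (170.6984400779961, 299.8333333333333) [523.2 187.2  65. ] (393.298410079496, 167.16666666666666) [521.7 187.3  65. ] (array([522.9, 186.6,  66.3]), [0.34402587192211176, 0.3440258719220574])
```

```bash
cat >> h.py <<'E'
def Ry(deg):  # tool down, y axis at yaw deg
    a=np.radians(deg); y=np.array([np.cos(a),np.sin(a),0]); z=np.array([0,0,-1.]); return np.c_[np.cross(y,z),y,z]
E
python3 - <<'E'
from h import *
np.set_printoptions(precision=1,suppress=True)
best=None
for yaw in(39.5,219.5):
    q=manip.ik([534.5,-305,150],Ry(yaw)); print(yaw,q)
    if q is not None and (best is None or abs(q[6])<abs(best[1][6])): best=(yaw,q)
for yaw in range(0,360,30): 
    q=manip.ik([522.6,187.2,130],Ry(yaw)); print(yaw,q)
yaw=best[0]; R=Ry(yaw)
jaws.command_gripper(0.58,50)
manip.reach([534.5,-305,150],R)
manip.line_to([534.5,-305,42],150)
manip.dwell(.2);print('F0',manip.current_contact_force(),manip.current_wrist_torque(),manip.current_tcp_pos())
jaws.command_gripper(0.0,50)
print('gap',manip.current_finger_gap()*88,manip.current_gripper_force(),manip.current_contact_force(),manip.current_clock())
E
```

```text
39.5 [ -0.4  38.4  37.4  99.3 -28.5  52.2  88.6]
219.5 [-13.7  50.3  62.3 100.  -50.2  62.4 -74.5]
0 [-40.   31.2  20.6 108.4 -15.4  43.1 -10.8]
30 [-35.6  30.5  14.7 108.2 -10.9  42.7  15.2]
60 [-31.1  30.    8.8 107.9  -6.5  42.5  41.4]
90 [-26.5  29.8   2.8 107.6  -2.1  42.6  67.4]
120 [-20.8  29.9  -4.6 107.3   3.4  42.9  92.7]
150 [-15.8  30.3 -11.2 107.    8.2  43.5 118.6]
180 [-10.8  31.  -17.8 106.6  13.   44.3 144.5]
210 [ -66.6   47.3   62.3  109.8  -51.2   56.6 -129.9]
240 [-66.6  47.3  62.3 109.8 -51.2  56.6 -99.9]
270 [-49.9  34.   34.4 109.  -26.5  45.1 -91. ]
300 [-46.6  32.8  29.6 108.8 -22.6  44.2 -64.4]
330 [-44.3  32.1  26.4 108.7 -20.   43.7 -36.7]
F0 [ 0.1 -0.5  0.6] [ 0.1  0.1 -0. ] [ 535.  -305.3   42.9]
gap 25.27272422989837 49.99968506366713 [-1.2 -0.3  0.7] 7.0833
```

```bash
python3 - <<'E'
from h import *
np.set_printoptions(precision=2,suppress=True)
p=manip.current_tcp_pos()
manip.line_to([p[0],p[1],190],150)
print('lift',manip.current_contact_force(),manip.current_finger_gap()*88,manip.current_clock())
manip.move_joints([-26.5,29.8,2.8,107.6,-2.1,42.6,148])
manip.line_to([522.6,187.2,130],100,Ry(170.5))
manip.dwell(.3)
p=manip.current_tcp_pos();print(p,manip.current_orientation(),manip.current_joints(),manip.current_contact_force(),manip.current_wrist_torque(),manip.current_clock())
cr=[]
for n in('scene','top'):
    c=cams.camera(n);save('b_'+n,c['img'])
    tipz=p[2]-42.9
    print(n,'proj tip if centred',proj(c,[p[0],p[1],tipz]),'knob',proj(c,[p[0],p[1],tipz+57]),'hole',proj(c,[522.6,187.2,65]))
    print([(np.array(r['uv']),round(r['conf'],2)) for r in spotter.spot_point(c,'screw_tip')],[(np.array(r['uv']),round(r['conf'],2)) for r in spotter.spot_point(c,'screw_knob')])
    u,v=proj(c,[522.6,187.2,80]).astype(int)
    cr.append(cv2.resize(c['img'][v-37:v+38,u-25:u+25],(400,600),interpolation=cv2.INTER_CUBIC)); print('origin',u-25,v-37)
save('crop2',np.hstack(cr))
E
```

```text
lift [-0.71  0.48 -0.51] 25.294343840682878 8.2167
[522.62 187.21 130.  ] [[-0.17 -0.99  0.  ]
 [-0.99  0.17  0.  ]
 [-0.   -0.   -1.  ]] [-26.52  29.84   2.82 107.63  -2.08  42.58 147.96] [-1.    0.34 -1.51] [0.1  0.1  0.04] 12.0333
scene proj tip if centred [394.78 159.37] knob [398.17 137.19] hole [393.54 167.42]
[(array([232.7, 313.8]), 0.62), (array([395.4, 159.5]), 0.59), (array([205.8, 253.3]), 0.57)] [(array([226. , 294.1]), 0.91), (array([400.2, 140.2]), 0.72)]
origin 369 124
top proj tip if centred [166.99 298.8 ] knob [156.53 294.86] hole [170.69 300.21]
[(array([440.4, 238.1]), 0.74), (array([170.5, 299.3]), 0.44)] [(array([159.4, 295.2]), 0.66), (array([446.8, 230.4]), 0.6)]
origin 143 262
```

View pics/crop2.png

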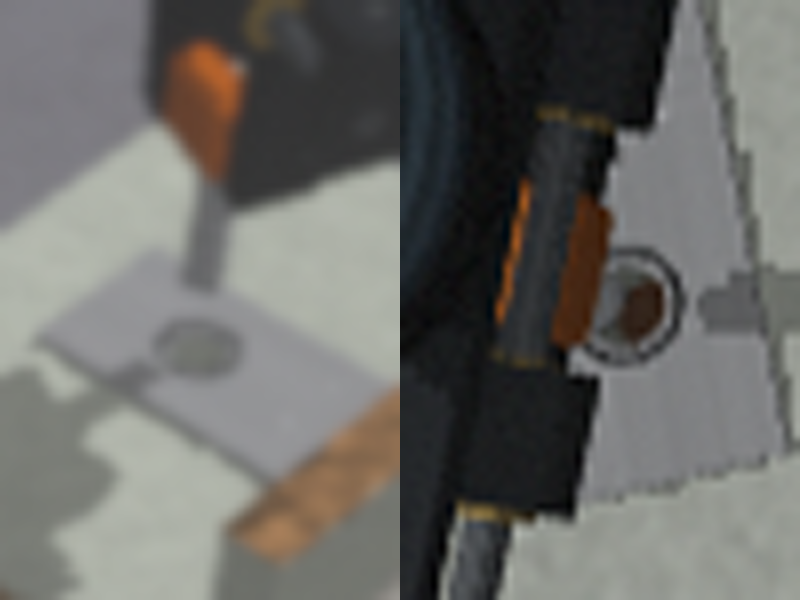

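The shank hangs above the hole: scene tip at (393.5,159.5) against a predicted (394.8,159.4). That suggests the screw may sit a couple of mm off centre in the grip. I'll turn joint 7 by a half turn and compare.

```bash
python3 - <<'E'
from h import *
np.set_printoptions(precision=2,suppress=True)
q=np.array(manip.current_joints())
def shot():
    return {n:cams.camera(n) for n in('scene','top')}
A=shot()
q2=q.copy();q2[6]-=180;manip.move_joints(list(q2));manip.dwell(.2)
print(manip.current_tcp_pos(),manip.current_clock())
B=shot()
manip.move_joints(list(q));print(manip.current_clock())
cr=[]
for X,n in((A,'scene'),(B,'scene'),(A,'top'),(B,'top')):
    u,v=proj(X[n],[522.6,187.2,80]).astype(int)
    cr.append(cv2.resize(X[n]['img'][v-30:v+30,u-20:u+20],(200*2,300*2),interpolation=cv2.INTER_CUBIC)); print(n,'origin',u-20,v-30)
save('crop3',np.vstack([np.hstack([c[:300+0] if 0 else cv2.resize(c,(400,600)) for c in cr[:2]])]))
save('crop4',np.hstack(cr[2:]))
E
```

```text
[522.61 187.19 130.01] 15.2833
18.0333
scene origin 374 131
scene origin 374 131
top origin 148 269
top origin 148 269
```

View pics/crop3.png

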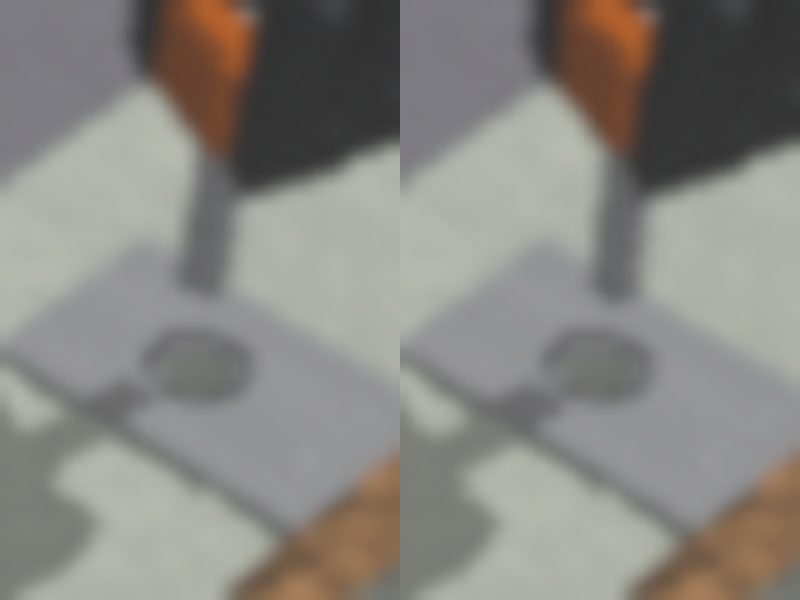

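View pics/crop4.png

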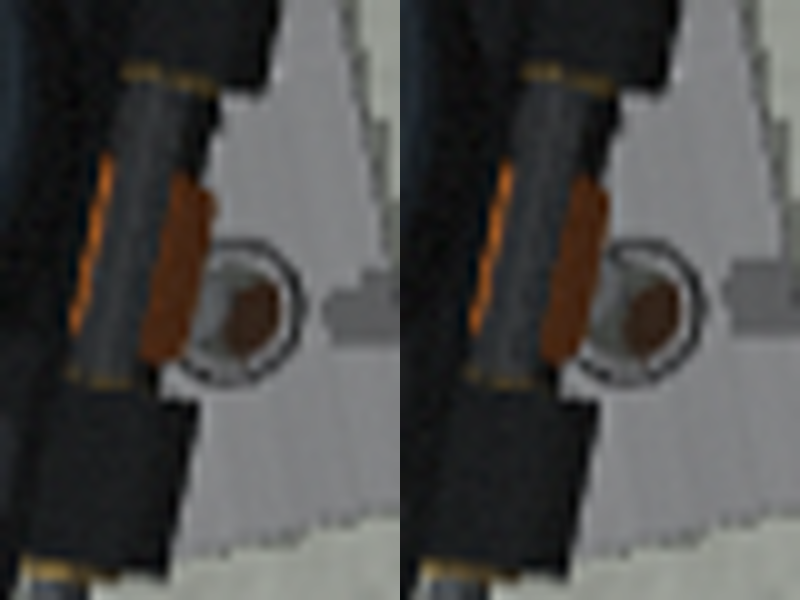

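Between the two yaws the tip moves from scene x≈393.8 to 394.9 (hole at 393.2), so the tip is about 1.6 mm off towards -y and the knob almost none. I'll offset the TCP for entry, then shift back to the hole axis once the tip is inside.

```bash
python3 - <<'E'
from h import *
np.set_printoptions(precision=2,suppress=True)
F=lambda:np.array(manip.current_contact_force())
x,y=522.9,188.7
manip.line_to([x,y,112],80);manip.dwell(.2);f0=F();np.save('f0.npy',f0);print('tare',f0,manip.current_clock())
z=112.;ok=True
while z>74:
    z-=2 if z>92 else 1
    manip.line_to([x,y,z],40); f=F()-f0
    print(z,manip.current_tcp_pos()[2],f,round(manip.current_clock(),2))
    if f[2]>3 or np.hypot(f[0],f[1])>6: break
    if z==98: x,y=522.6,187.2
E
```

```text
tare [ 0.74  0.43 -1.24] 18.6083
110.0 109.97974592082542 [-1.05 -0.59  1.51] 18.86
108.0 107.86015627396417 [-0.9   0.49  0.27] 19.11
106.0 105.86171939621836 [ 0.17 -0.35  0.78] 19.36
104.0 103.86379716003768 [-1.88  0.06  0.56] 19.61
102.0 101.84458272726947 [-0.86 -0.44  1.23] 19.86
100.0 99.85561678212643 [-0.57 -0.75  1.09] 20.11
98.0 97.86699766536006 [ 0.23 -1.07  1.  ] 20.36
96.0 95.8905720268562 [-1.02 -0.78  0.28] 20.61
94.0 93.83883349086227 [-1.38 -0.91  1.06] 20.86
92.0 91.85362614188045 [-0.05 -0.38  1.11] 21.11
91.0 90.91590956778217 [-0.87  0.21  0.54] 21.36
90.0 89.94113547970949 [-0.25 -0.12  0.05] 21.61
89.0 88.92727376613671 [-0.83 -0.92  1.28] 21.86
88.0 87.92823020352219 [-0.58 -0.83 -0.27] 22.11
87.0 86.9286789417695 [-1.4  -0.08  0.7 ] 22.36
86.0 85.90821329362156 [-0.19  0.26  1.53] 22.61
85.0 84.93058641820738 [-1.01 -0.79  0.51] 22.86
84.0 83.93675910997918 [-0.42 -0.96  0.22] 23.11
83.0 83.15936578975966 [-0.32 -1.56  1.91] 23.36
82.0 82.28814682521971 [0.18 0.15 5.27] 23.61
```

The screw dropped in and bottomed at TCP z≈83.3. Next I push to about 17 N and turn joint 7 down (clockwise), with the force regulated at every step.

```bash
cat > push.py <<'E'
from h import *
np.set_printoptions(precision=2,suppress=True)
T0=-0.55
def Fz(n=4):
    s=0
    for _ in range(n): s+=manip.current_contact_force()[2]; manip.dwell(.015)
    return s/n-T0
jaws.command_gripper(0.0,60)
q0=np.array(manip.current_joints()); R=np.array(manip.current_orientation())
zc=82.; P=lambda z:[522.6,187.2,z]
qa,qb=np.array(manip.ik(P(82),R)),np.array(manip.ik(P(74),R)); print(q0,qa,qb)
assert np.abs(qa-qb).max()<5
Q=lambda z,a:list(qa+(qb-qa)*(82-z)/8-np.r_[np.zeros(6),a])
ang=0.;f=Fz();print('f',f)
for _ in range(12):
    zc-=np.clip((17-f)/6,-1,.8); manip.move_joints(Q(zc,0)); f=Fz()
    if abs(f-17)<.8: break
z0=manip.current_tcp_pos()[2]-0; f0=f; print('pressed',zc,z0,f,manip.current_clock())
k=0
while ang<268 and manip.current_clock()<58:
    ang+=8; zc-=np.clip((17-f)/6,-1,.6)
    if zc<72: print('too low');break
    manip.move_joints(Q(zc,ang)); f=Fz()
    z=manip.current_tcp_pos()[2]; sink=(z0-z)+(f0-f)*.25; k+=1
    if k%2==0 or f>21 or f<13.5: print(ang,round(zc,2),round(z,2),'f',round(f,1),'sink',round(sink,2),'tz',round(manip.current_wrist_torque()[2],2),round(manip.current_clock(),1))
    if f>23 or f<6: print('abort');break
    if sink>3.55 and ang>=196: break
print('end',ang,sink,manip.current_joints(),manip.current_clock())
E
python3 push.py
```

```text
[-26.24  34.24   2.47 108.68  -2.3   37.05 148.14] [-26.24  34.22   2.47 108.78  -2.3   36.97 148.13] [-26.19  34.99   2.41 108.9   -2.34  36.08 148.16]
f 3.5104170866756137
pressed 76.88041724433427 78.38048072966926 16.374855965824217 26.7417
8.0 76.78 78.02 f 12.9 sink 1.22 tz -0.13 27.1
16.0 76.18 77.39 f 13.2 sink 1.79 tz -0.04 27.4
32.0 75.12 76.5 f 15.0 sink 2.23 tz -0.02 28.0
48.0 74.61 76.01 f 16.5 sink 2.34 tz -0.01 28.7
64.0 74.43 75.77 f 16.2 sink 2.65 tz -0.03 29.3
80.0 74.19 75.37 f 16.4 sink 3.01 tz -0.03 30.0
96.0 73.98 75.07 f 16.4 sink 3.31 tz 0.02 30.6
112.0 73.83 74.78 f 16.6 sink 3.54 tz -0.01 31.3
128.0 73.69 74.53 f 16.3 sink 3.87 tz 0.02 31.9
144.0 73.58 74.29 f 16.3 sink 4.11 tz 0.02 32.6
160.0 73.39 74.06 f 16.5 sink 4.29 tz 0.01 33.2
176.0 73.18 73.8 f 16.7 sink 4.51 tz 0.0 33.9
192.0 72.97 73.59 f 15.5 sink 5.0 tz -0.02 34.5
end 200.0 4.946259510289212 [-26.21  35.02   2.33 108.96  -2.4   36.11 -51.85] 34.8667
```

```bash
python3 - <<'E'
from h import *
np.set_printoptions(precision=2,suppress=True)
T0=-0.55
def Fz(n=4):
    s=0
    for _ in range(n): s+=manip.current_contact_force()[2]; manip.dwell(.015)
    return s/n-T0
q=np.array(manip.current_joints())
qa=np.array([-26.24,34.22,2.47,108.78,-2.3,36.97,148.13]);qb=np.array([-26.19,34.99,2.41,108.9,-2.34,36.08,148.16])
Q=lambda z,a:list(qa+(qb-qa)*(82-z)/8-np.r_[np.zeros(6),a])
zc=72.85;ang=200;f=Fz();print('start f',f,manip.current_tcp_pos()[2])
while ang<254:
    ang+=8;zc-=np.clip((17-f)/6,-1,.6)
    if zc<70:break
    manip.move_joints(Q(zc,ang));f=Fz();print(ang,round(zc,2),manip.current_tcp_pos()[2],round(f,1),manip.current_clock())
    if f>23 or f<6:break
# unload, still gripping
while f>2 and zc<84:
    zc+=min(1,f/8+.1);manip.move_joints(Q(zc,ang));f=Fz()
print('unloaded',zc,manip.current_tcp_pos(),f,manip.current_contact_force(),manip.current_clock())
jaws.command_gripper(0.55,30)
p=manip.current_tcp_pos();print('open',manip.current_finger_gap()*88,p,manip.current_contact_force())
manip.line_to([p[0],p[1],135],80)
manip.line_to([p[0],p[1],230],150)
manip.line_to([430,p[1]-150,260],200)
c=cams.camera('scene');t=cams.camera('top')
S=[]
for n,X in(('scene',c),('top',t)):
    u,v=proj(X,[522.6,187.2,85]).astype(int);S.append(cv2.resize(X['img'][v-37:v+38,u-25:u+25],(400,600),interpolation=cv2.INTER_CUBIC))
    print([(np.array(r['uv']),r['conf']) for r in spotter.spot_point(X,'screw_knob')],u,v)
save('crop5',np.hstack(S));print(manip.current_clock())
E
```

```text
start f 16.122687261649986 73.40650818610447
208 72.7 73.35147125071163 15.7 35.2583
216 72.49 73.22264685428922 15.3 35.5833
224 72.22 73.01639198339174 15.6 35.9083
232 71.98 72.8461146922738 15.5 36.2333
240 71.73 72.66408863889885 16.0 36.5583
248 71.57 72.55690303539501 15.9 36.8833
256 71.39 72.43968383325902 15.9 37.2083
unloaded 79.04871331991657 [522.42 187.01  78.86] 1.4061671620397693 [-1.19  3.31  1.56] 40.375
open 48.4722278515266 [522.68 186.87  78.97] [-0.63  0.65  0.87]
[(array([393. , 174.4]), 0.73), (array([230.6, 298.4]), 0.72), (array([395.2, 161.1]), 0.61)] 394 160
[(array([447.9, 230.2]), 0.86), (array([167. , 297.9]), 0.62)] 167 298
43.7667
```

View pics/crop5.png

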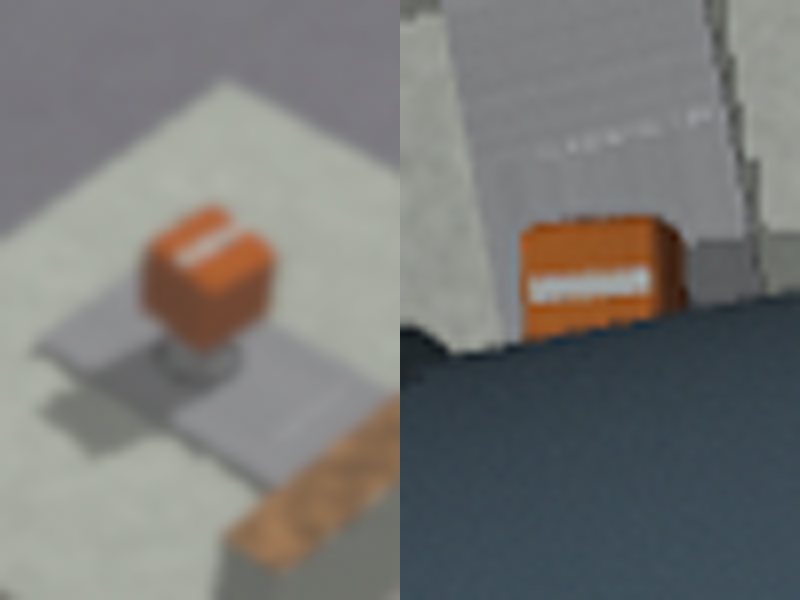

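The screw stands upright in the hole: scene knob ≈(394,158), shank going into the ring at ≈(394,168). The sink is about 4.1 mm between the two unloaded contacts, and it followed 1 mm per rad from 48° to 256° of turn, so more than half a turn is cut.

```bash
python3 -c "
from h import *
print(manip.close_job())"
```

```text
the job is handed in; nothing more can be done
None
```

The orange screw stands upright in the pilot hole with an estimated 3.6–4.1 rad of thread cut (half a turn is 3.14), judged from how far it sank. The push read about 13–17 N throughout, the screw is released, and the job was handed in at about 44 s.

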